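# Dock the core boat on the logger

### The arm

A 6-joint arm with a two-finger parallel gripper is mounted at the origin on the work surface. World frame = base frame: x ahead of the robot, y to its left, z up, the work surface at z = 0. Lengths are in m, angles in rad, forces in N, time in s.
With the tool pointing down it reaches from about 0.35 to 0.875 m from the base axis. Payload 4.2 kg.
Tool frame: the origin (TCP) lies midway between the tips of the shut fingers; the grasp point (between the pads) lies 19 mm behind it (manip.tcp_to_grasp is the distance from the TCP to the grasp point, in m); x points along the fingers, y is the direction in which the jaws open and shut, and the axes are right-handed (so a half turn about x gives the same grasp; the last joint's range is limited). The gripper opens to 85 mm and grips with 20 to 120 N. Pads are 22 mm wide; open, the fingers measure 114 mm over their backs; the gripper's body (76 mm by 85 mm) begins 54 mm behind the grasp point. The pads swing forward as they close: fully open they stand 13 mm farther back than shut.
Start: joints at [-0.927, 0.385, 0.008, 0, -1.194, -0.259], TCP at [0.235, -0.579, 0.231] pointing down, gripper open.
Joint ranges: [-3.14, 3.14], [-1.21, 2.06], [-1.07, 1.41], [-3.16, 2.05], [-2.99, -0.16], [-3.1, 3.1]. Speed limits (rad/s): [2.79, 2.79, 3.14, 3.14, 3.14, 3.14].

### API

Orientations are given as a unit quaternion [x, y, z, w].
In Python, from rig import sensors, cams, manip gives the robot as it stands. The module is installed in compiled form; this text tells all that it offers.
- The arm moves only by the shell command python3 -m pendant 'ROWS' [FORCE]. ROWS is JSON, a list that holds one entry, the list of rows, each a list of 5 numbers: the shift along the tool's x, y, z normalised to -1 to 1, where 1 is 400 mm, then the turn about the tool's x normalised to -1 to 1, where 1 is 180 degrees, then the opening, from -1 (shut) to 1 (fully open). In form: [[[tx, ty, tz, yaw, claw], ...]]. A call has 1 to 20 rows; each row is the pose to reach, as a shift and turn from the pose measured when the call began, along the tool's axes at that moment, turning the shorter way round; what a row does not reach only later rows make up. A row lasts 1/8 s, in which the tool goes at most 62.5 mm and 10.7 degrees, less where a joint would pass 70% of its speed; a pose out of reach is approached as far as the arm can. A call with a number of a shift or a turn outside -1 to 1 is refused whole. A call with a gripper value outside its range is refused whole. The fingers move at their own pace and stop on an object; FORCE is the grip in N (left out, the last holds). Time passes only in rows, so rows that repeat a pose let the fingers close. It gives the time, the measured TCP pose, the force and the opening at its end, in the units of the state.
- sensors.read_state(): the state, without advancing time (a new reading comes with each control period).
- cams.grab_frame(name): name is "scene" or "top"; returns the picture (384x512x3 uint8, blue, green, red); there is no depth.
- cams.camera_model(name): a dict with "K" (3x3 intrinsics, pixels), "rvec" (rotation vector, rad) and "tvec" (3), from world to camera coordinates, as OpenCV has them. Camera axes: x right, y down, z forward; pixel columns grow to the right and rows downward; lengths in m; the calibration is good to about 2 mm. A picture is of the moment at which its call begins. camera_model takes no time and is no camera call.
- manip.hand_in(): hands the job in, once; it reports no verdict.
Trained networks look in the newest picture that a camera, given by its name, has taken for a name from the list of things; names that differ only in an ending like _2 or _b are one class to them, and where a whole thing is asked for, a point or a joint stands for the part that bears it (a point fixed in the world has none). Each returns a list of dicts, best first, with "p" (0 to 1); they miss things now and then, are a little off and sometimes report something else, mostly with a low value. They report only what shows in the picture. A call takes as long as a camera call. They do not tell look-alikes from the thing itself.
- cams.masks_of(camera, thing): "region" (384x512 bool, what is visible of it) and "centre" ([row, column] in pixels, amid what is visible of it).
- cams.place_of(camera, thing): "centre" ([row, column] in pixels: a listed point, or the origin of a listed thing).
The state is a dict: "t": time; "qpos": joint angles; "joint_velocities": joint speeds; "joint_efforts": joint torques, N m; "tcp_pos": TCP position; "tcp_rot": TCP orientation; "contact_force": force on the tool from outside, world axes, zero at the start; "moment": the same for the moment, N m; "gripper_width": opening from 0.0 (shut) to 1.0 (fully open).
Only numpy, scipy, OpenCV 4.12 (cv2) and the standard library are available. Lean on these libraries where they do the work, as an engineer would, in place of code of your own. Each camera call takes 0.05 s, during which the arm holds its last target.

### The job

Get the loaded core boat ready for its scan: slide it gently along the bed, without lifting it, until its head plate is fully home on the carriage's two dowel pins, flush against the docking wall. Shut the red-handled latch fully down behind the head plate, and leave the rock core still lying in the boat and pushed up against the boat's orange zero stop. Leave everything else on the table and on the bed where it is.

Things in the scene. Friction and masses are not known exactly. Their poses are not given: they have to be found in the camera images.
- logger: Core logger, fixed, placed anew each time: long low bed, tow carriage with a grey docking wall, white scanner cabinet (from x = 165 mm, 235 mm high). Origin on the table under the middle of the wall's face; +x = docking direction along the bed (roughly the robot's left), +y across it towards the robot, z up. Dark flat deck 30 mm above the table, x -420 to 0, y -62 to +120 mm. Wall 100 mm wide.
- pins_mid (a point): Point midway between the roots of the two brass dowel pins, on the docking wall's face, 24 mm above the deck; axes as the logger. The pins stand out of the wall towards -x at y = -30 and +30 mm: 12 mm diameter, 22 mm long, of which the last 8 mm taper to a 5 mm nose. The wall's top is 72 mm above the deck, the latch ears on it reach 92 mm.
- fence (a point): Middle of the top inner edge of the low straight guide fence on the deck's far side; axes as the logger. The fence is 375 mm long (logger x -415 to -40 mm), 14 mm high above the deck, its face at logger y = -47.5 mm. A boat lying against it sits 1.5 mm off the pins' centre line; the tapered noses take that up.
- boat: Core boat: loose white plastic trough, 200 x 92 mm, sliding flat on the deck; 0.36 to 0.6 kg, its core about as much again; friction 0.45 to 0.7. Origin: centre of the underside; x to its head, z up. Side walls 42 mm high, outer faces y = -46 and +46 mm, straight and upright. It starts 50 to 90 mm from the wall, its sides 2 to 50 mm off the fence, turned up to 0.15 rad from the bed.
- boat_face (a point): Centre of the lower edge of the boat's head face, which meets the docking wall; axes as the boat. The head is an aluminium plate 14 mm thick, 92 wide, 46 high, with two 14 mm through holes at y = -30 and +30 mm, 24 mm above the underside. Home, this point lies at x = 0, y = 0 of the logger, 30 mm above the table.
- boat_tail (a point): Centre of the lower edge of the boat's open tail end, 200 mm behind boat_face; axes as the boat. The tail's end face is flat and upright: at least 18 mm high from 20 to 46 mm either side of the middle, 6 mm high at the middle, so it can be pushed squarely at two points.
- zero_stop (a point): Where the core's end must bear: middle of the tail-side face of the boat's orange cross plate (6 mm thick, top 44 mm above the underside), 154 mm ahead of the tail, 40 mm up; axes as the boat. From here to the tail runs a 90 degree V trough, bottom line 6 mm above the underside. Between this plate and the head plate is a 26 mm well for the latch hook.
- core: Grey rock core, cylinder 48 mm diameter, 110 mm long, lying in the boat's V trough, 0.46 to 0.62 kg. Origin at its centre, 40 mm above the boat's underside; x along the cylinder to the boat's head. It starts 15 to 40 mm short of the zero stop; against it, its centre is 55 mm behind zero_stop.
- latch (a joint): Swing latch on the docking wall, rad: 0 = shut (arm level), grows as it is raised, to 1.4; starts at 0.8 to 1.15. Hinge axis along the logger's y at logger x = +15 mm, 80 mm above the deck; the arm, 24 mm wide, reaches 95 mm from it towards -x. Stiff hinge: stays where it is left, takes 0.1 N m, about 1.5 N at the handle.
- latch_pad (a point): Centre of the upper face of the latch's red handle pad (34 x 30 mm), 80 mm from the hinge axis and 6 mm above the arm's mid-plane; press it down to shut the latch. Shut, it is 86 mm above the deck. The hook, 32 to 38 mm from the hinge and reaching 46 mm below it when shut, drops behind the head plate only if the boat is home to about 3 mm.
- marker: Wooden depth-marker block 70 x 45 x 20 mm lying on the deck near its tail end, origin under its centre; leave it.
- stub: Short rock core standing upright on the table, 48 mm diameter, 85 mm high, origin under its centre; leave it.
- mug: Blue mug, 80 mm across, 90 mm high, origin under its centre; leave it.
- bottle: Clear water bottle with blue cap, 66 mm diameter, 170 mm high, origin under its centre; leave it.
- hammer: Steel-headed hammer with wooden handle, 260 mm long, lying on the table beyond the tail end of the bed, head away from the robot; origin under its middle; leave it.
- brush: Flat brush with wooden handle, 200 mm long, lying beside the hammer; origin under its middle; leave it.
Mind the look-alikes: they are no part of the job. What is shaped like the boat but black is not meant.

How it is judged:
At the end, for the whole second after the job is handed in: The head plate is on both pins, its face within 2.5 mm of the docking wall and of their centre line, flat and square within 0.03 rad; latch shut to within 0.06 rad; core in the trough, its end within 4 mm of the zero stop; boat and core at rest (x of boat_face in the frame of logger above -0.0025 m and y of boat_face in the frame of logger between -0.0025 and 0.0025 m and z of boat_face in the frame of logger below 0.0325 m and angle between the x axis of boat and the x axis of logger, either way round below 0.03 rad and value of joint latch below 0.06 rad and x of core in the frame of boat above -0.005 m and z of core in the frame of boat below 0.043 m and angle between the x axis of core and the x axis of boat, either way round below 0.05 rad and linear speed of each of boat, core below 0.02 m/s); the robot touches nothing.
It fails at once if the boat is lifted more than 15 mm off the deck (z of boat_face in the frame of logger above 0.045 m).
It fails at once if the boat is slammed along faster than 0.4 m/s (linear speed of boat above 0.4 m/s).
It fails at once if a bystander is moved more than 25 mm (distance of any of marker, stub, mug, bottle, hammer, brush from where it was at the start of the episode above 0.025 m).
It also fails if it takes over 72 s, if anything falls off the work surface, if the arm or the gripper's body presses on something with over 40 N, if the wrist force passes 120 N, or if a joint passes its speed limit or range.

## Working session

There is one attempt and no reset: what is moved stays moved. The work goes in short steps, Python scripts to look and compute and a shell command to move; the robot and the scene stay as the last step left them, time stands still between calls to the robot, and variables do not carry over. Pictures are saved under pics/ and viewed, and the job is handed in when it is done.

```bash
mkdir -p pics
cat > h.py <<'E'
import numpy as np, cv2
from rig import sensors, cams, manip
def cam(n):
    m=cams.camera_model(n); R,_=cv2.Rodrigues(np.array(m["rvec"],float)); return np.array(m["K"],float),R,np.array(m["tvec"],float).ravel()
def ray(n,rc,z):
    K,R,t=cam(n); d=R.T@np.linalg.inv(K)@np.array([rc[1],rc[0],1.]); c=-R.T@t
    return c+d*(z-c[2])/d[2]
def proj(n,P):
    K,R,t=cam(n); p=K@(R@np.array(P,float)+t); return np.array([p[1],p[0]])/p[2]
E
python3 - <<'E'
from h import *
for n in("scene","top"):
    im=cams.grab_frame(n); cv2.imwrite(f"pics/{n}0.png",cv2.resize(im,(768,576)))
    K,R,t=cam(n); print(n,K.tolist(),(-R.T@t).round(3),R.round(2).tolist())
print(sensors.read_state())
E
```

```text
scene [[436.76232148441727, 0.0, 259.7625509250603], [0.0, 436.76232148441727, 190.85530395201013], [0.0, 0.0, 1.0]] [1.03  0.771 1.046] [[-0.82, 0.57, -0.02], [0.4, 0.57, -0.72], [-0.4, -0.6, -0.7]]
top [[377.0624262505644, 0.0, 256.4271612175154], [0.0, 377.0624262505644, 190.53666746880447], [0.0, 0.0, 1.0]] [ 0.389 -0.054  1.415] [[-0.01, -1.0, -0.02], [-1.0, 0.01, -0.08], [0.08, 0.02, -1.0]]
{'t': 0.1, 'qpos': array([-9.27375725e-01,  3.85510234e-01,  6.77590959e-03, -4.26982293e-04,
       -1.19399473e+00, -2.58584241e-01]), 'joint_velocities': array([-0.00067515, -0.00136738,  0.00325117,  0.00157224,  0.00147957,
        0.000547  ]), 'joint_efforts': array([-6.80437770e-04, -3.93319881e+01,  1.88928545e+01,  4.19791147e+00,
       -2.58956279e-03, -1.06581879e-06]), 'tcp_pos': array([ 0.23444496, -0.5788106 ,  0.23031895]), 'tcp_rot': array([-0.13449128,  0.69423875,  0.13584359,  0.69389565]), 'contact_force': array([-0.11868585, -0.10588139, -0.35088968]), 'moment': array([0.00405789, 0.00780766, 0.00458731]), 'gripper_width': 1.0005113587710848}
```

View pics/scene0.png

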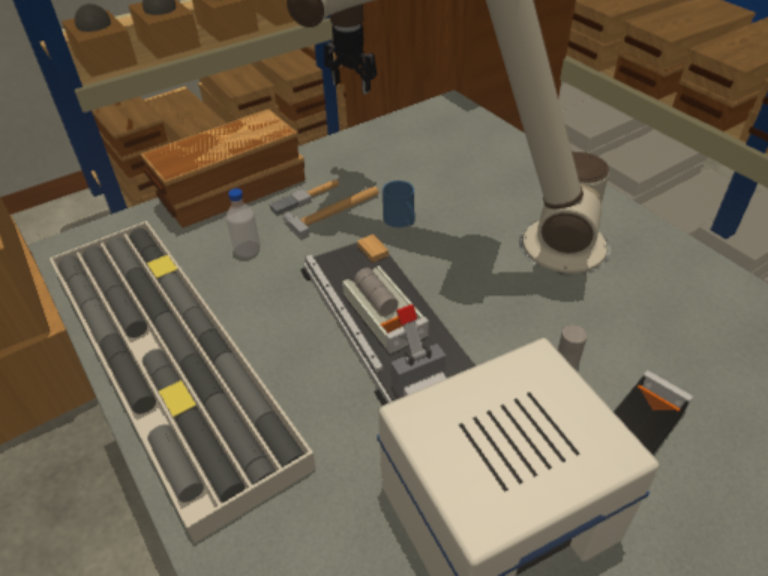

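View pics/top0.png

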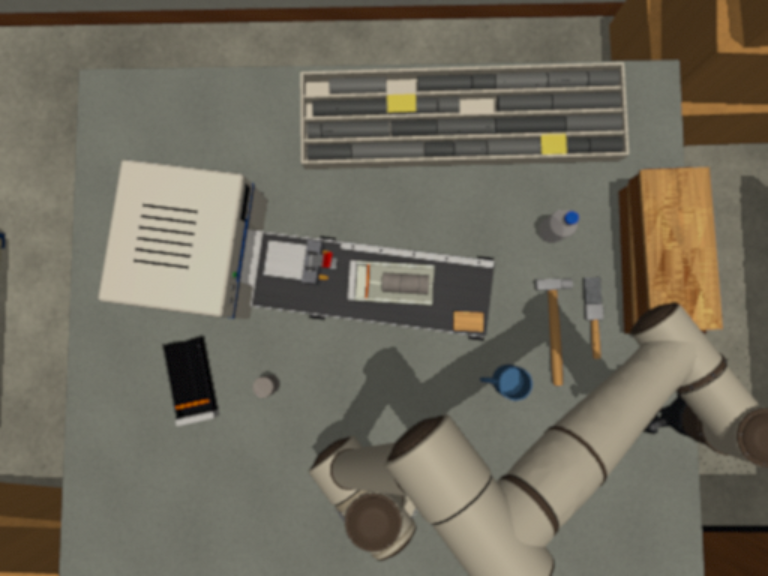

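Run:
```python
from h import *
for n in("scene","top"):
    cams.grab_frame(n)
    for th in "logger pins_mid fence boat boat_face boat_tail zero_stop core latch_pad marker stub mug bottle".split():
        print(n,th,[(round(d["p"],2),np.round(d["centre"],1).tolist()) for d in cams.place_of(n,th)][:3])
```

```text
scene logger [(0.66, [259.6, 275.5]), (0.55, [196.6, 249.6])]
scene pins_mid [(0.62, [243.5, 279.2])]
scene fence [(0.86, [204.0, 229.8])]
scene boat [(0.83, [209.2, 253.4]), (0.69, [187.6, 241.2]), (0.59, [285.9, 427.1])]
scene boat_face [(0.86, [232.8, 272.2]), (0.85, [264.1, 438.6])]
scene boat_tail []
scene zero_stop [(0.94, [267.6, 438.9]), (0.6, [213.4, 264.3]), (0.55, [132.6, 202.7])]
scene core [(0.63, [195.0, 247.6])]
scene latch_pad [(0.86, [209.8, 273.2]), (0.33, [243.7, 380.1])]
scene marker [(0.75, [166.0, 248.1])]
scene stub [(0.69, [244.2, 379.3])]
scene mug [(0.82, [143.3, 264.2]), (0.62, [203.3, 231.0])]
scene bottle [(0.61, [165.4, 162.3])]
top logger [(0.62, [180.8, 216.2])]
top pins_mid [(0.65, [176.8, 212.6])]
top fence [(0.57, [170.5, 279.6])]
top boat [(0.86, [186.3, 259.7]), (0.86, [251.3, 131.2])]
top boat_face [(0.9, [277.3, 134.6]), (0.65, [185.1, 232.6])]
top boat_tail [(0.89, [226.8, 122.5]), (0.76, [188.4, 287.6])]
top zero_stop [(0.7, [211.5, 395.0]), (0.67, [267.3, 130.1]), (0.63, [186.9, 244.6])]
top core [(0.56, [186.6, 270.1]), (0.33, [179.3, 214.6])]
top latch_pad [(0.2, [180.7, 217.6])]
top marker [(0.75, [216.2, 308.4])]
top stub [(0.63, [176.5, 215.6]), (0.34, [220.0, 369.6])]
top mug [(0.63, [253.5, 339.0]), (0.37, [214.2, 308.2]), (0.37, [258.7, 179.9])]
top bottle [(0.79, [156.4, 369.8])]
```

Both views show two boat shapes: a white one on the bed at top (row 186, col 260) and a black one on the table at (251, 131). The white boat, on the deck with the core in it, fits the description. I'll confirm that in an enlarged crop.

Run:
```python
from h import *
im=cams.grab_frame("top"); cv2.imwrite("pics/topc.png",cv2.resize(im[140:240,160:340],None,fx=4.4,fy=4.4,interpolation=cv2.INTER_CUBIC))
im=cams.grab_frame("scene"); cv2.imwrite("pics/scc.png",cv2.resize(im[150:280,190:340],None,fx=4.5,fy=4.5,interpolation=cv2.INTER_CUBIC))
```

```text
(no output)
```

View pics/topc.png

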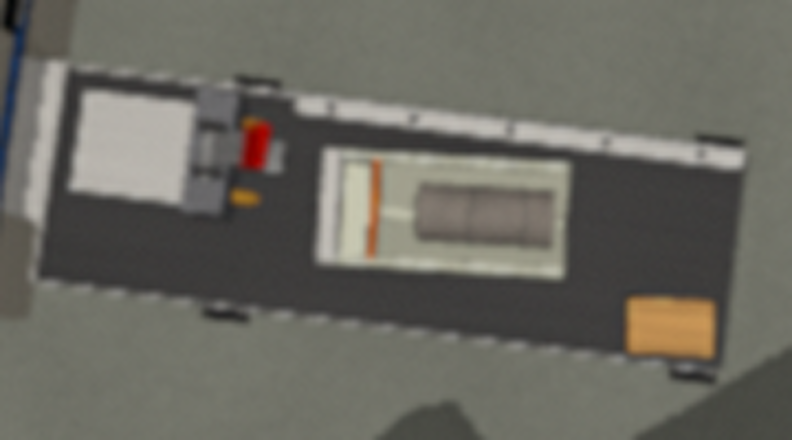

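View pics/scc.png

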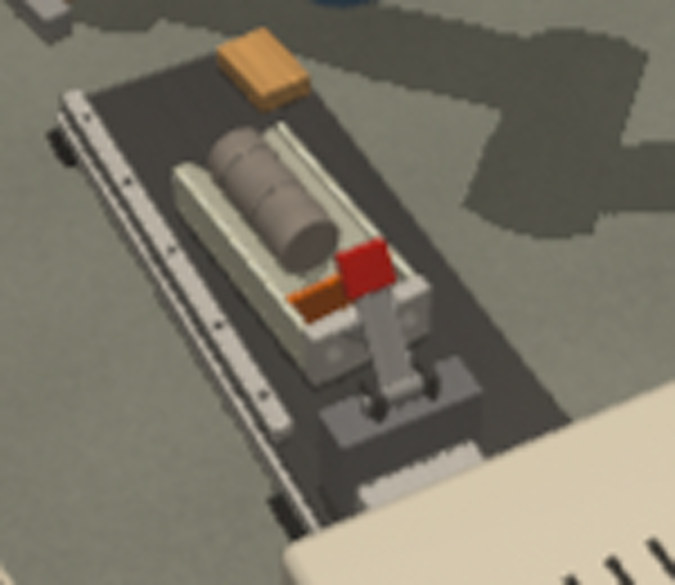

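The crop confirms it: white boat with an orange stop and the core, on the dark deck. I'll fit the logger and boat poses from the corner pixels in both views plus the network points.

```bash
cat >> h.py <<'E'
from scipy.optimize import least_squares
def T(p,P):
    c,s=np.cos(p[2]),np.sin(p[2]); return np.array([p[0]+c*P[0]-s*P[1],p[1]+s*P[0]+c*P[1],P[2]])
def inv(p,W):
    d=np.array(W[:2])-p[:2]; c,s=np.cos(p[2]),np.sin(p[2]); return np.array([c*d[0]+s*d[1],-s*d[0]+c*d[1]])
def fit(obs,p0):
    f=lambda p:np.concatenate([proj(n,T(p,P))-np.array(rc) for n,P,rc in obs])
    r=least_squares(f,p0,loss="soft_l1"); return r.x,f(r.x).reshape(-1,2)
tc=lambda x,y:(140+y/4.4-.4,160+x/4.4-.4)
sc=lambda x,y:(150+y/4.5-.4,190+x/4.5-.4)
E
python3 - <<'E'
from h import *
L=[("top",(-.04,-.0475,.044),tc(294,111)),("top",(-.415,-.0475,.044),tc(741,165)),
("top",(0,-.05,.102),tc(240,88)),("top",(0,.05,.102),tc(224,213)),("top",(-.42,.12,.03),tc(719,366)),
("scene",(-.04,-.0475,.044),sc(290,421)),("scene",(-.415,-.0475,.044),sc(90,93)),
("scene",(0,0,.054),(243.5,279.2)),("scene",(-.2275,-.0475,.044),(204,229.8)),("top",(0,0,.054),(176.8,212.6)),("top",(-.2275,-.0475,.044),(170.5,279.6)),
("scene",(0,-.05,.102),sc(340,436)),("scene",(0,.05,.102),sc(462,360))]
pL,r=fit(L,[.5,0.1,1.6]); print("logger",pL.round(4)); print(r.round(1).tolist())
B=[("top",(.1,-.046,.076),tc(322,147)),("top",(.1,.046,.076),tc(316,264)),("top",(-.1,-.046,.072),tc(571,160)),("top",(-.1,.046,.072),tc(565,278)),
("scene",(.1,0,.03),(232.8,272.2)),("scene",(0,0,.03),(209.2,253.4)),("top",(0,0,.03),(186.3,259.7)),("top",(.1,0,.03),(185.1,232.6)),("top",(-.1,0,.03),(188.4,287.6)),("top",(.054,0,.07),(186.9,244.6)),
("scene",(.1,-.046,.076),sc(310,350)),("scene",(.1,.046,.076),sc(432,286)),("scene",(-.1,-.046,.072),sc(175,168))]
pB,r=fit(B,[.5,0,1.6]); print("boat",pB.round(4)); print(r.round(1).tolist())
print("boat rel",inv(pL,pB)*1000,pB[2]-pL[2]); print("face",inv(pL,T(pB,(.1,0,0)))*1000)
for n,rc in(("top",(186.6,270.1)),("scene",(195,247.6))): print("core in boat",inv(pB,ray(n,rc,.07))*1000)
print("marker",inv(pL,ray("top",(216.2,308.4),.03))*1000)
np.save("pL.npy",pL);np.save("pB.npy",pB)
E
```

```text
logger [0.5521 0.1344 1.4413]
[[0.2, -0.5], [0.2, -0.3], [1.0, -1.1], [0.6, -1.2], [0.5, 0.4], [1.0, 1.6], [-0.7, -2.5], [2.0, -2.7], [-0.3, -0.5], [-0.6, 0.5], [0.7, -3.0], [-5.2, -4.3], [-1.2, -0.2]]
boat [ 0.5094 -0.0368  1.5046]
[[-0.5, 0.2], [-1.5, -0.2], [-0.1, -0.7], [-1.2, -0.7], [-2.7, -0.0], [0.7, 2.2], [1.8, 0.5], [1.4, 0.6], [1.3, -0.3], [-0.7, 0.4], [-1.2, 0.5], [0.9, -0.5], [0.4, -1.1]]
boat rel [-175.24144806   20.23276536] 0.06329644520579647
face [-75.44170318  26.55818417]
core in boat [-35.77179195  -3.896821  ]
core in boat [-36.51815314  -7.0625065 ]
marker [-362.77322212  101.17112528]
```

```bash
cat >> h.py <<'E'
from scipy.spatial.transform import Rotation as Rn
def plan(lx,ly,z,jaw):
    """jaw: 'x' or 'y' logger axis the jaws open along; prints normalized rows values"""
    pL=np.load("pL.npy"); s=sensors.read_state(); R=Rn.from_quat(s["tcp_rot"]).as_matrix()
    w=T(pL,(lx,ly,z)); d=R.T@(w-s["tcp_pos"])
    a=pL[2]+(0 if jaw=='x' else np.pi/2); J=np.array([np.cos(a),np.sin(a),0])
    Jt=R.T@J; ang=np.arctan2(Jt[2],Jt[1]); ang=(ang+np.pi/2)%np.pi-np.pi/2
    print("world",w.round(4),"shift",(d/.4).round(4),"mm",(d*1000).round(1),"turn",round(ang/np.pi,4),"deg",round(np.degrees(ang),1))
def st():
    pL=np.load("pL.npy"); s=sensors.read_state(); R=Rn.from_quat(s["tcp_rot"]).as_matrix()
    print("t",round(s["t"],2),"tcp logger",(inv(pL,s["tcp_pos"])*1000).round(1),"z",round(s["tcp_pos"][2]*1000,1),"q",s["qpos"].round(2),"w",round(s["gripper_width"],3))
    f=s["contact_force"];c,q=np.cos(pL[2]),np.sin(pL[2]);print("F logger",round(c*f[0]+q*f[1],1),round(-q*f[0]+c*f[1],1),round(f[2],1)); 
    print("tool axes in logger:",(Rn.from_euler('z',-pL[2]).as_matrix()@R).round(3).tolist())
E
python3 - <<'E'
from h import *
st(); plan(-.185,.115,.231,'x'); plan(-.185,.115,.035,'x')
E
```

```text
t 1.6 tcp logger [-748.6  222.7] z 231.3 q [-0.93  0.38  0.01  0.   -1.19 -0.26] w 1.004
F logger 0.4 0.1 0.8
tool axes in logger: [[-0.0, 0.871, 0.492], [0.0, 0.492, -0.871], [-1.0, -0.0, -0.0]]
world [ 0.4141 -0.0342  0.231 ] shift [8.0000e-04 1.0945e+00 9.2750e-01] mm [3.000e-01 4.378e+02 3.710e+02] turn 0.1637 deg 29.5
world [ 0.4141 -0.0342  0.035 ] shift [0.4908 1.0945 0.9275] mm [196.3 437.8 371. ] turn 0.1637 deg 29.5
```

```bash
python3 -m pendant '[[[0,0.8,0.68,0.1637,1],[0,0.8,0.68,0.1637,1],[0,0.8,0.68,0.1637,1],[0,0.8,0.68,0.1637,1],[0,0.8,0.68,0.1637,1],[0,0.8,0.68,0.1637,1],[0,0.8,0.68,0.1637,1],[0,0.8,0.68,0.1637,1]]]'
python3 - <<'E'
from h import *
st(); plan(-.185,.115,.231,'x'); plan(-.185,.115,.035,'x')
E
```

```text
t: 2.6
tcp_pos: [0.3676, -0.1781, 0.2319]
tcp_rot: [0.044, 0.705, -0.044, 0.706]
contact_force: [0.3, 0.2, -0.5]
gripper_width: 1.0
t 2.6 tcp logger [-333.7  142.6] z 231.9 q [-0.05  0.   -0.48 -0.   -1.09 -1.64] w 1.0
F logger 0.3 -0.2 -0.5
tool axes in logger: [[0.0, 1.0, 0.006], [-0.002, 0.006, -1.0], [-1.0, 0.0, 0.002]]
world [ 0.4141 -0.0342  0.231 ] shift [0.0024 0.3714 0.0713] mm [  0.9 148.5  28.5] turn 0.002 deg 0.4
world [ 0.4141 -0.0342  0.035 ] shift [0.4923 0.3713 0.0705] mm [196.9 148.5  28.2] turn 0.002 deg 0.4
```

```bash
python3 -m pendant '[[[0,0.37,0.07,0.002,1],[0,0.37,0.07,0.002,1],[0,0.37,0.07,0.002,1],[0.2,0.37,0.07,0.002,1],[0.35,0.37,0.07,0.002,1],[0.45,0.37,0.07,0.002,1],[0.485,0.37,0.07,0.002,1],[0.485,0.37,0.07,0.002,1]]]'
python3 - <<'E'
from h import *
st(); im=cams.grab_frame("scene"); cv2.imwrite("pics/s1.png",cv2.resize(im[100:290,140:390],None,fx=3,fy=3,interpolation=cv2.INTER_CUBIC))
E
```

```text
t: 3.6
tcp_pos: [0.4133, -0.0357, 0.0369]
tcp_rot: [0.046, 0.706, -0.047, 0.705]
contact_force: [0.5, 0.2, -0.8]
gripper_width: 0.999
t 3.6 tcp logger [-186.6  115.7] z 36.9 q [ 0.31  0.31 -0.74  0.   -0.53 -2.01] w 0.999
F logger 0.3 -0.5 -0.8
tool axes in logger: [[-0.001, 1.0, -0.001], [0.002, -0.001, -1.0], [-1.0, -0.001, -0.002]]
```

View pics/s1.png

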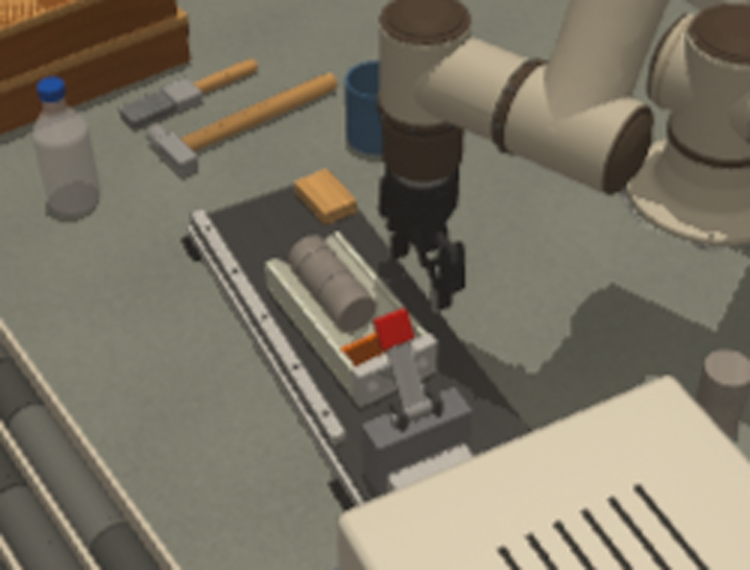

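The gripper stands beside the boat, clear of the marker. Now I'll push the boat slowly towards the fence.

```bash
python3 -m pendant '[[[0,0,0.04,0,1],[0,0,0.07,0,1],[0,0,0.085,0,1],[0,0,0.1,0,1],[0,0,0.115,0,1],[0,0,0.13,0,1],[0,0,0.13,0,1]]]'
python3 - <<'E'
from h import *
st()
E
python3 -m pendant '[[[0,0,0.008,0,1],[0,0,0.016,0,1],[0,0,0.016,0,1]]]'
python3 - <<'E'
from h import *
st();
E
```

```text
t: 4.53
tcp_pos: [0.462, -0.0428, 0.0378]
tcp_rot: [0.046, 0.708, -0.047, 0.703]
contact_force: [-6.9, 1.8, 5.0]
gripper_width: 0.998
t 4.53 tcp logger [-187.3   66.4] z 37.8 q [ 0.26  0.37 -0.61 -0.   -0.59 -1.96] w 0.998
F logger 0.9 7.1 5.0
tool axes in logger: [[-0.002, 1.0, -0.002], [0.006, -0.002, -1.0], [-1.0, -0.002, -0.006]]
t: 4.9
tcp_pos: [0.4638, -0.0442, 0.0376]
tcp_rot: [0.046, 0.711, -0.048, 0.7]
contact_force: [-10.5, 3.4, 6.3]
gripper_width: 0.998
t 4.9 tcp logger [-188.5   64.4] z 37.6 q [ 0.25  0.38 -0.6  -0.   -0.61 -1.95] w 0.998
F logger 2.0 10.8 6.3
tool axes in logger: [[-0.004, 1.0, -0.003], [0.015, -0.003, -1.0], [-1.0, -0.004, -0.015]]
```

Run:
```python
from h import *
im=cams.grab_frame("scene"); cv2.imwrite("pics/s2.png",cv2.resize(im[150:270,200:330],None,fx=5,fy=5,interpolation=cv2.INTER_CUBIC))
im=cams.grab_frame("top"); cv2.imwrite("pics/t2.png",cv2.resize(im[140:240,160:340],None,fx=4.4,fy=4.4,interpolation=cv2.INTER_CUBIC))
```

```text
(no output)
```

View pics/s2.png

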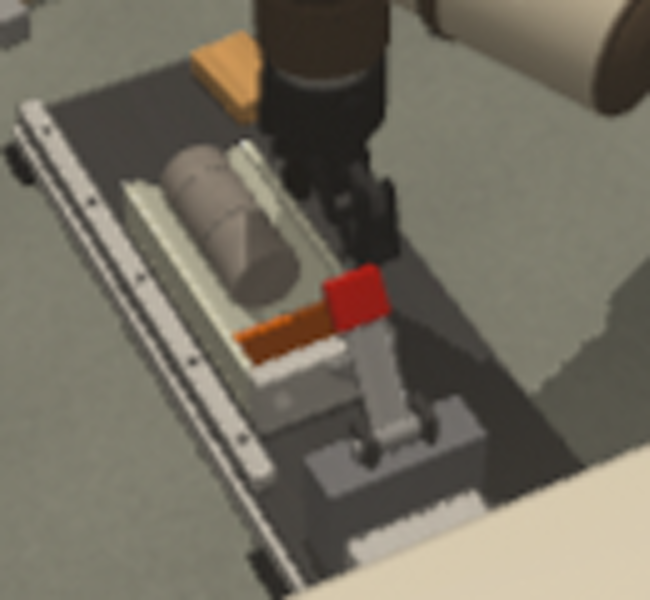

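View pics/t2.png

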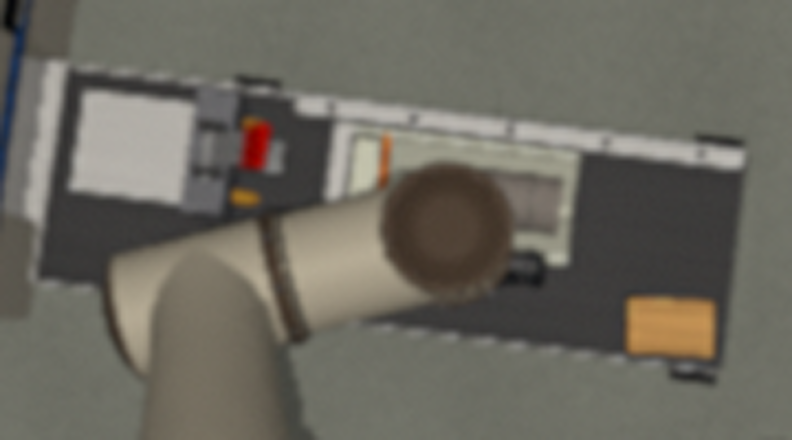

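Run:
```python
from h import *
pL=np.load("pL.npy")
B=[("top",(.1,-.046,.076),tc(337,121)),("top",(-.1,-.046,.072),tc(582,152)),("top",(-.1,.046,.072),tc(568,266)),("top",(-.1,.046,.072),tc(568,266)),("top",(-.1,-.046,.072),tc(582,152)),("top",(.1,-.046,.076),tc(337,121))]
for sh in(0,):
    p,r=fit(B,np.load("pB.npy")); print(p.round(4),r.round(1).tolist()); print(inv(pL,T(p,(.1,0,0)))*1000,inv(pL,T(p,(-.1,0,0)))*1000,p[2]-pL[2])
```

```text
[ 0.5221 -0.0453  1.4359] [[0.1, 0.2], [0.2, -0.1], [-0.3, -0.1], [-0.3, -0.1], [0.2, -0.1], [0.1, 0.2]]
[-82.02601998   5.9570148 ] [-282.02305658    7.04575255] -0.005443715607573951
```

The boat is now square to the bed, about 7 mm short of the fence by my fit. I'll push on.

```bash
python3 -m pendant '[[[0,0,0.01,0,1],[0,0,0.02,0,1],[0,0,0.03,0,1],[0,0,0.035,0,1],[0,0,0.035,0,1]]]'
python3 - <<'E'
from h import *
st();
E
```

```text
t: 5.62
tcp_pos: [0.4702, -0.0469, 0.0371]
tcp_rot: [0.046, 0.716, -0.049, 0.695]
contact_force: [-14.8, 5.0, 11.2]
gripper_width: 1.001
t 5.62 tcp logger [-190.3   57.8] z 37.1 q [ 0.24  0.39 -0.58 -0.01 -0.63 -1.94] w 1.001
F logger 3.1 15.3 11.2
tool axes in logger: [[-0.007, 1.0, -0.005], [0.029, -0.005, -1.0], [-1.0, -0.007, -0.029]]
```

```bash
python3 -m pendant '[[[-0.005,0,0.01,0,1],[-0.005,0,0.02,0,1],[-0.005,0,0.03,0,1],[-0.005,0,0.03,0,1]]]'
python3 - <<'E'
from h import *
st(); 
im=cams.grab_frame("scene"); cv2.imwrite("pics/s3.png",cv2.resize(im[150:270,200:330],None,fx=5,fy=5,interpolation=cv2.INTER_CUBIC))
im=cams.grab_frame("top"); cv2.imwrite("pics/t3.png",cv2.resize(im[140:240,160:340],None,fx=4.4,fy=4.4,interpolation=cv2.INTER_CUBIC))
E
```

```text
t: 6.12
tcp_pos: [0.4695, -0.0486, 0.0376]
tcp_rot: [0.046, 0.725, -0.051, 0.686]
contact_force: [-24.7, 13.9, 17.8]
gripper_width: 0.998
t 6.12 tcp logger [-192.1   58.3] z 37.6 q [ 0.24  0.4  -0.56 -0.01 -0.67 -1.93] w 0.998
F logger 10.5 26.3 17.8
tool axes in logger: [[-0.011, 1.0, -0.008], [0.055, -0.007, -0.998], [-0.998, -0.012, -0.055]]
```

View pics/s3.png

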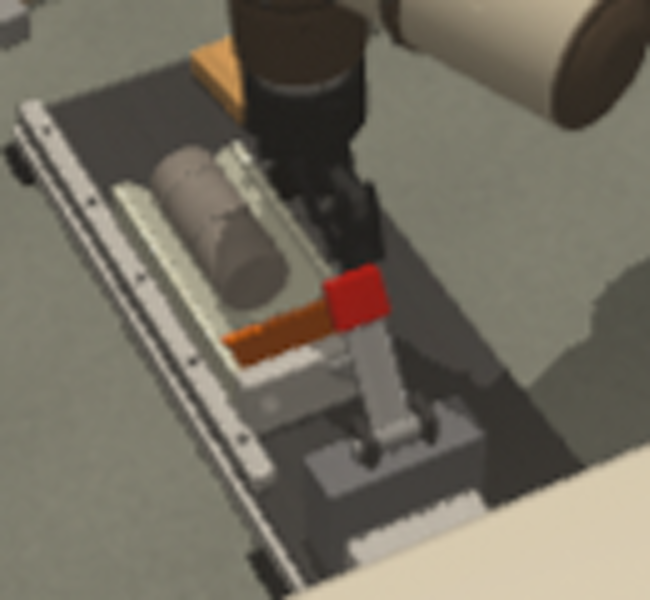

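View pics/t3.png

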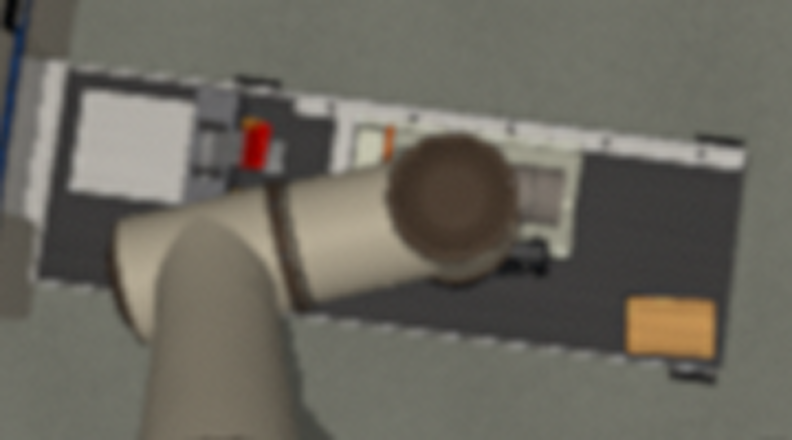

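Firm contact with the fence: 26 N, no further motion, and in the top view the boat's edge meets the fence at about (337,121)→(582,150). I'll back off and check the pose.

```bash
python3 -m pendant '[[[0,0,-0.03,0,1],[0,0,-0.1,0,1],[-0.1,0,-0.12,0,1],[-0.3,0,-0.12,0,1],[-0.3,0,-0.12,0,1]]]'
python3 - <<'E'
from h import *
st(); plan(-.33,0,.15,'y')
im=cams.grab_frame("scene"); cv2.imwrite("pics/s4.png",cv2.resize(im[150:270,200:330],None,fx=5,fy=5,interpolation=cv2.INTER_CUBIC))
E
```

```text
t: 6.85
tcp_pos: [0.4311, -0.0412, 0.1646]
tcp_rot: [0.046, 0.721, -0.05, 0.689]
contact_force: [0.3, 0.6, -0.7]
gripper_width: 1.004
t 6.85 tcp logger [-189.8   97.3] z 164.6 q [ 0.27  0.15 -0.5  -0.01 -0.96 -1.97] w 1.004
F logger 0.6 -0.2 -0.7
tool axes in logger: [[-0.008, 1.0, -0.007], [0.045, -0.007, -0.999], [-0.999, -0.008, -0.045]]
world [ 0.5095 -0.1929  0.15  ] shift [ 0.0283 -0.3486  0.2472] mm [  11.3 -139.4   98.9] turn 0.4978 deg 89.6
```

View pics/s4.png

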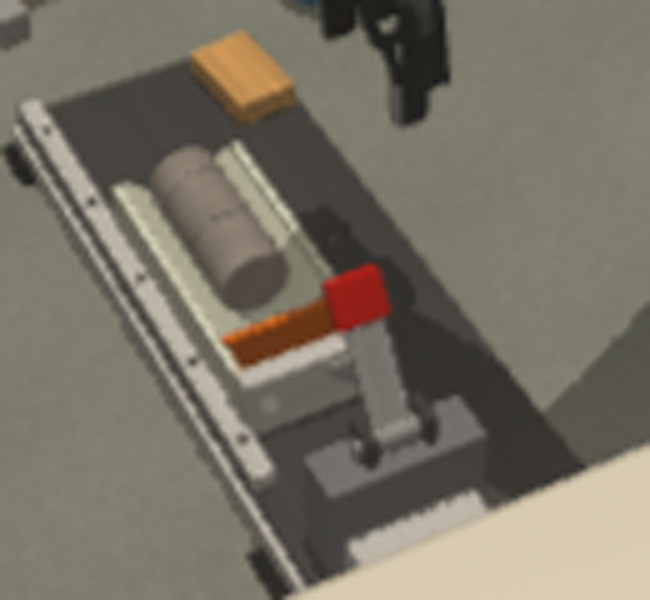

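The boat lies along the fence. Next I'll turn the jaws across the bed (−90°, since +90° would run J6 past its range), set the opening to about 50 mm, and go behind the tail.

```bash
python3 -m pendant '[[[0,-0.1,0,-0.06,0.18],[0,-0.2,0,-0.12,0.18],[0,-0.35,0.1,-0.5,0.18],[0,-0.35,0.247,-0.5,0.18],[0,-0.35,0.247,-0.5,0.18],[0.02,-0.35,0.247,-0.5,0.18],[0.02,-0.35,0.247,-0.5,0.18],[0.02,-0.35,0.247,-0.5,0.18],[0.02,-0.35,0.247,-0.5,0.18],[0.02,-0.35,0.247,-0.5,0.18]]]'
python3 - <<'E'
from h import *
st(); plan(-.32,-.001,.034,'y')
E
```

```text
t: 8.15
tcp_pos: [0.5095, -0.1934, 0.1535]
tcp_rot: [-0.454, 0.546, 0.474, 0.521]
contact_force: [1.0, 0.9, 0.3]
gripper_width: 0.593
t 8.15 tcp logger [-3.305e+02 -1.000e-01] z 153.5 q [-0.06  0.34 -0.27  0.01 -1.   -0.08] w 0.593
F logger 1.0 -0.9 0.3
tool axes in logger: [[-0.008, 0.009, 1.0], [0.045, 0.999, -0.008], [-0.999, 0.045, -0.008]]
world [ 0.5117 -0.1831  0.034 ] shift [ 0.298  -0.0154  0.0287] mm [119.2  -6.2  11.5] turn -0.0026 deg -0.5
```

```bash
python3 -m pendant '[[[0.15,-0.015,0.0,-0.003,0.18],[0.25,-0.015,0.0,-0.003,0.18],[0.29,-0.015,0.0,-0.003,0.18],[0.293,-0.015,0.0,-0.003,0.18],[0.293,-0.015,0.0,-0.003,0.18]]]'
python3 - <<'E'
from h import *
st()
im=cams.grab_frame("scene"); cv2.imwrite("pics/s5.png",cv2.resize(im[130:270,200:330],None,fx=4.2,fy=4.2,interpolation=cv2.INTER_CUBIC))
E
```

```text
t: 8.78
tcp_pos: [0.5114, -0.1946, 0.0375]
tcp_rot: [-0.458, 0.543, 0.476, 0.519]
contact_force: [-0.5, 0.6, -0.3]
gripper_width: 0.589
t 8.78 tcp logger [-331.5   -2.2] z 37.5 q [-0.06  0.49 -0.39  0.01 -0.73 -0.07] w 0.589
F logger 0.5 0.6 -0.3
tool axes in logger: [[-0.008, -0.001, 1.0], [0.042, 0.999, 0.001], [-0.999, 0.042, -0.008]]
```

View pics/s5.png

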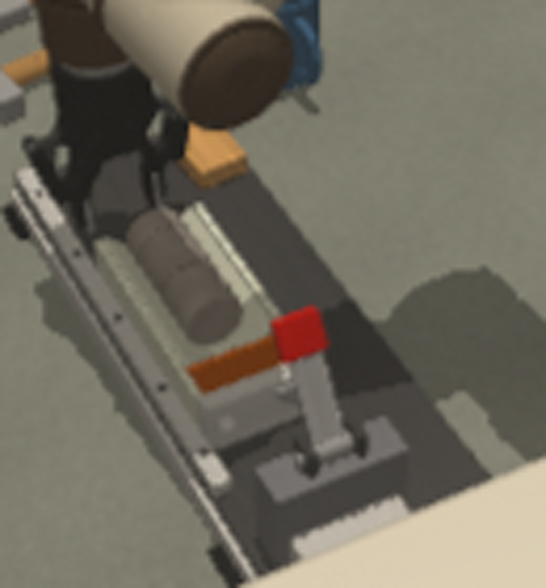

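```bash
python3 -m pendant '[[[0,0,0.03,0,0.18],[0,0,0.06,0,0.18],[0,0,0.08,0,0.18],[0,0,0.1,0,0.18],[0,0,0.12,0,0.18],[0,0,0.14,0,0.18],[0,0,0.16,0,0.18],[0,0,0.18,0,0.18],[0,0,0.2,0,0.18],[0,0,0.22,0,0.18],[0,0,0.235,0,0.18],[0,0,0.25,0,0.18],[0,0,0.25,0,0.18]]]'
python3 - <<'E'
from h import *
st()
im=cams.grab_frame("scene"); cv2.imwrite("pics/s6.png",cv2.resize(im[130:270,200:330],None,fx=4.2,fy=4.2,interpolation=cv2.INTER_CUBIC))
im=cams.grab_frame("top"); cv2.imwrite("pics/t6.png",cv2.resize(im[140:240,160:340],None,fx=4.4,fy=4.4,interpolation=cv2.INTER_CUBIC))
E
```

```text
t: 10.45
tcp_pos: [0.524, -0.0961, 0.0376]
tcp_rot: [-0.458, 0.543, 0.476, 0.518]
contact_force: [-1.0, -4.8, 3.4]
gripper_width: 0.591
t 10.45 tcp logger [-232.2   -2. ] z 37.6 q [ 0.12  0.47 -0.42 -0.   -0.72 -0.25] w 0.591
F logger -4.9 0.4 3.4
tool axes in logger: [[-0.009, -0.002, 1.0], [0.042, 0.999, 0.002], [-0.999, 0.042, -0.009]]
```

View pics/s6.png

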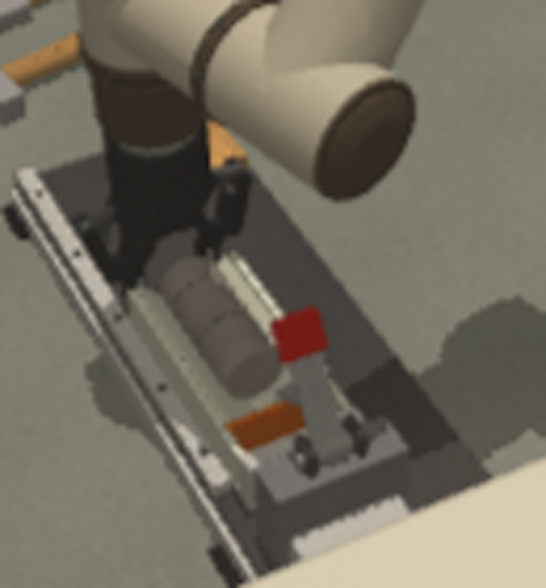

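View pics/t6.png

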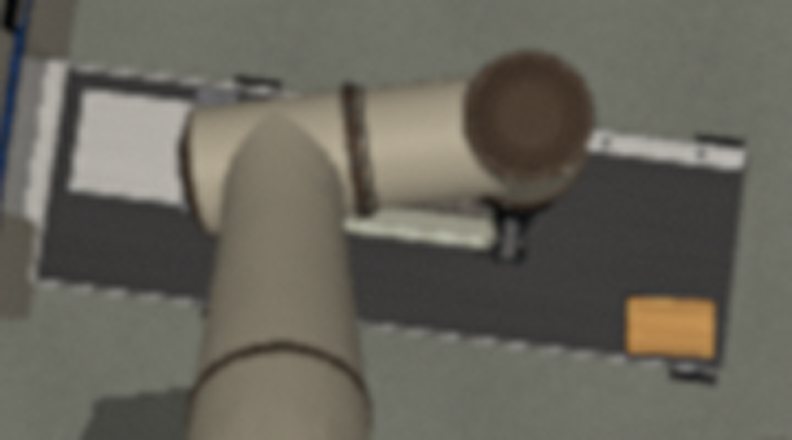

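The boat follows well and the head plate is near the pins. I'll go on slowly while watching the force.

```bash
python3 -m pendant '[[[0,0,0.01,0,0.18],[0,0,0.02,0,0.18],[0,0,0.03,0,0.18],[0,0,0.04,0,0.18],[0,0,0.045,0,0.18]]]'
python3 - <<'E'
from h import *
st()
E
python3 -m pendant '[[[0,0,0.01,0,0.18],[0,0,0.02,0,0.18],[0,0,0.025,0,0.18]]]'
python3 - <<'E'
from h import *
st()
im=cams.grab_frame("scene"); cv2.imwrite("pics/s7.png",cv2.resize(im[170:270,220:330],None,fx=5.5,fy=5.5,interpolation=cv2.INTER_CUBIC))
E
```

```text
t: 11.18
tcp_pos: [0.526, -0.0794, 0.0376]
tcp_rot: [-0.458, 0.544, 0.476, 0.518]
contact_force: [0.6, -9.3, 1.9]
gripper_width: 0.587
t 11.18 tcp logger [-215.4   -1.7] z 37.6 q [ 0.15  0.47 -0.42 -0.   -0.72 -0.28] w 0.587
F logger -9.2 -1.8 1.9
tool axes in logger: [[-0.011, -0.001, 1.0], [0.043, 0.999, 0.002], [-0.999, 0.043, -0.011]]
t: 11.55
tcp_pos: [0.5244, -0.0767, 0.0378]
tcp_rot: [-0.458, 0.548, 0.474, 0.515]
contact_force: [0.4, -41.6, 1.3]
gripper_width: 0.59
t 11.55 tcp logger [-2.128e+02  1.000e-01] z 37.8 q [ 0.16  0.47 -0.43  0.01 -0.73 -0.3 ] w 0.59
F logger -41.2 -5.7 1.3
tool axes in logger: [[-0.02, 0.003, 1.0], [0.049, 0.999, -0.002], [-0.999, 0.049, -0.02]]
```

View pics/s7.png

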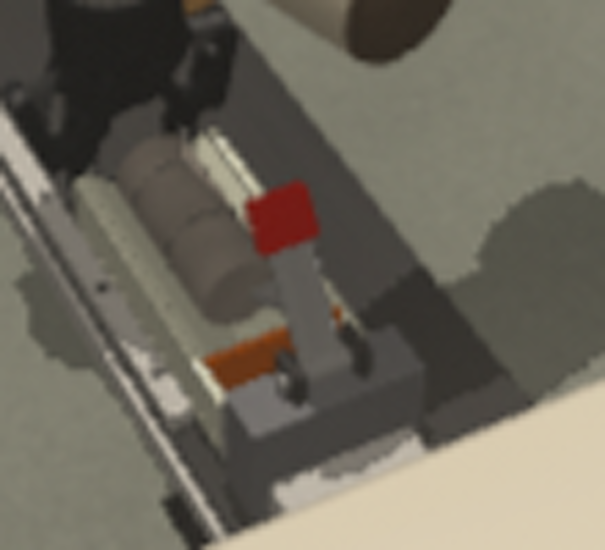

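Stiff contact with the TCP at −213 mm, which matches home at about −212; a jam on the pin noses would have stopped near −234. I'll back off, shut the fingers, raise to core height and check with the cameras.

```bash
python3 -m pendant '[[[0,0,-0.03,0,0.18],[0,0,-0.08,0,0.18],[-0.1,0,-0.1,0,-1],[-0.25,0,-0.1,0,-1],[-0.25,0,-0.1,0,-1],[-0.25,0,-0.1,0,-1]]]'
python3 - <<'E'
from h import *
st()
for n in("scene","top"):
    cams.grab_frame(n)
    for th in "boat boat_face boat_tail zero_stop core".split():
        print(n,th,[(round(d["p"],2),np.round(d["centre"],1).tolist()) for d in cams.place_of(n,th)][:3])
im=cams.grab_frame("scene"); cv2.imwrite("pics/s8.png",cv2.resize(im[170:270,220:330],None,fx=5.5,fy=5.5,interpolation=cv2.INTER_CUBIC))
im=cams.grab_frame("top"); cv2.imwrite("pics/t8.png",cv2.resize(im[140:240,160:340],None,fx=4.4,fy=4.4,interpolation=cv2.INTER_CUBIC))
plan(-.23,-.002,.062,'y')
E
```

```text
t: 12.35
tcp_pos: [0.524, -0.1147, 0.1382]
tcp_rot: [-0.457, 0.548, 0.474, 0.515]
contact_force: [-0.2, -0.7, -0.0]
gripper_width: 0.002
t 12.35 tcp logger [-250.6   -4.3] z 138.2 q [ 0.09  0.35 -0.31  0.01 -0.97 -0.23] w 0.002
F logger -0.7 0.1 -0.0
tool axes in logger: [[-0.019, 0.003, 1.0], [0.049, 0.999, -0.002], [-0.999, 0.049, -0.019]]
scene boat [(0.89, [286.6, 426.9]), (0.6, [225.1, 257.2])]
scene boat_face [(0.84, [253.1, 274.0]), (0.63, [264.5, 435.4]), (0.41, [168.1, 251.5])]
scene boat_tail [(0.62, [208.5, 247.4])]
scene zero_stop [(0.95, [265.9, 438.7]), (0.55, [233.0, 270.8])]
scene core [(0.65, [211.7, 252.3])]
top boat [(0.92, [257.1, 127.9]), (0.74, [179.6, 242.1])]
top boat_face [(0.77, [277.1, 134.5])]
top boat_tail [(0.76, [228.3, 123.8]), (0.6, [182.6, 268.2])]
top zero_stop [(0.97, [268.5, 129.9])]
top core [(0.48, [180.7, 251.3])]
world [ 0.5244 -0.094   0.062 ] shift [ 0.1901 -0.0024  0.0562] mm [76.1 -1.  22.5] turn -0.0006 deg -0.1
```

View pics/s8.png

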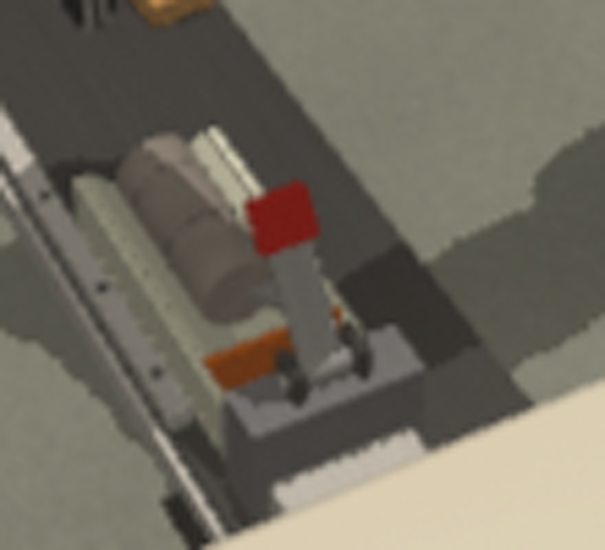

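View pics/t8.png

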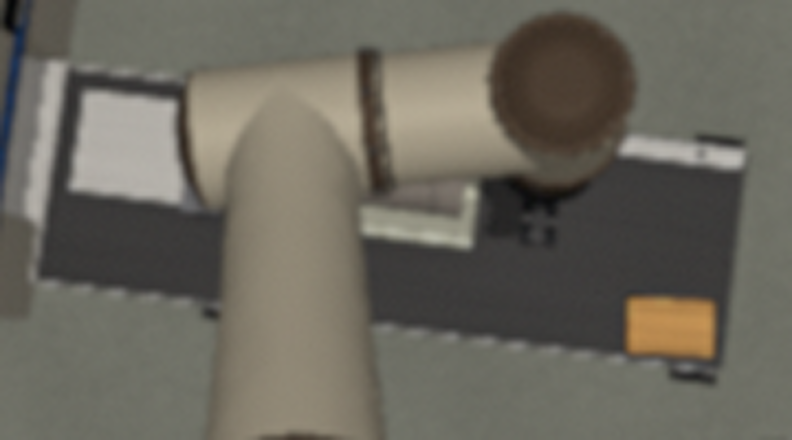

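```bash
python3 -m pendant '[[[0.1,0,0.03,0,-1],[0.185,0,0.05,0,-1],[0.187,0,0.055,0,-1],[0.187,0,0.075,0,-1],[0.187,0,0.095,0,-1],[0.187,0,0.11,0,-1],[0.187,0,0.125,0,-1],[0.187,0,0.14,0,-1],[0.187,0,0.155,0,-1],[0.187,0,0.17,0,-1],[0.187,0,0.18,0,-1],[0.187,0,0.185,0,-1]]]'
python3 - <<'E'
from h import *
st()
print(inv(np.load("pL.npy"),ray("top",tc(474,248),.072))*1000)
im=cams.grab_frame("scene"); cv2.imwrite("pics/s9.png",cv2.resize(im[170:270,220:330],None,fx=5.5,fy=5.5,interpolation=cv2.INTER_CUBIC))
E
```

```text
t: 14.55
tcp_pos: [0.5304, -0.0446, 0.0635]
tcp_rot: [-0.458, 0.549, 0.474, 0.514]
contact_force: [-0.0, -9.8, 4.9]
gripper_width: -0.004
t 14.55 tcp logger [-180.3   -1.6] z 63.5 q [ 0.22  0.44 -0.4   0.01 -0.79 -0.36] w -0.004
F logger -9.8 -1.3 4.9
tool axes in logger: [[-0.023, 0.002, 1.0], [0.049, 0.999, -0.001], [-0.999, 0.049, -0.023]]
[-204.94046005   48.76323038]
```

View pics/s9.png

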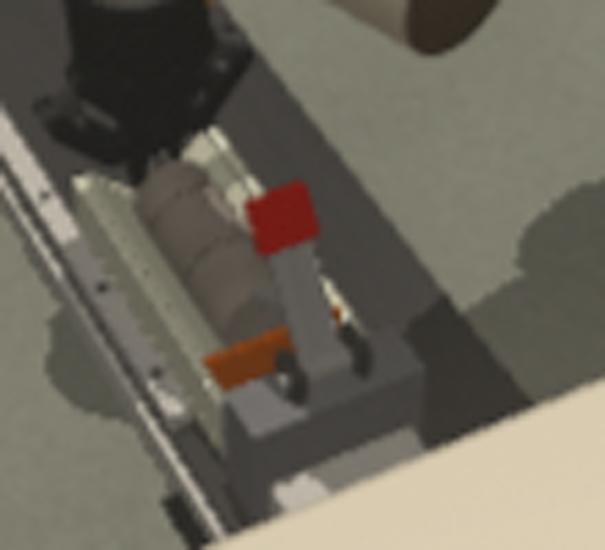

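The core is sliding up, with a few mm left to the orange plate. I'll keep pushing until it stops firmly.

```bash
python3 -m pendant '[[[0,0,0.012,0,-1],[0,0,0.024,0,-1],[0,0,0.034,0,-1],[0,0,0.04,0,-1],[0,0,0.04,0,-1]]]'
python3 - <<'E'
from h import *
st()
E
```

```text
t: 15.22
tcp_pos: [0.5313, -0.0338, 0.0639]
tcp_rot: [-0.459, 0.552, 0.473, 0.511]
contact_force: [1.2, -21.8, 3.0]
gripper_width: 0.0
t 15.22 tcp logger [-169.4   -1.1] z 63.9 q [ 0.25  0.44 -0.4   0.01 -0.8  -0.39] w 0.0
F logger -21.4 -4.0 3.0
tool axes in logger: [[-0.031, 0.003, 1.0], [0.052, 0.999, -0.001], [-0.998, 0.052, -0.031]]
```

```bash
python3 -m pendant '[[[0,0,0.01,0,-1],[0,0,0.022,0,-1],[0,0,0.022,0,-1]]]'
python3 - <<'E'
from h import *
st()
E
python3 -m pendant '[[[0,0,-0.03,0,-1],[-0.05,0,-0.08,0,-1],[-0.2,0,-0.08,0,-1],[-0.3,0,-0.08,0,-1]]]'
python3 - <<'E'
from h import *
st()
for n in("scene","top"):
    im=cams.grab_frame(n)
    for th in "latch_pad core zero_stop boat_tail".split():
        print(n,th,[(round(d["p"],2),np.round(d["centre"],1).tolist()) for d in cams.place_of(n,th)][:3])
    if n=="scene": cv2.imwrite("pics/s10.png",cv2.resize(im[170:270,220:330],None,fx=5.5,fy=5.5,interpolation=cv2.INTER_CUBIC))
for a in np.arange(.7,1.2,.05):
    x=.015-.08*np.cos(a)-.006*np.sin(a)*-1; z=.11+.08*np.sin(a)+.006*np.cos(a)
    print(round(a,2),(x*1000).round(1),round(z*1000,1),proj("scene",T(np.load("pL.npy"),(x,0,z))).round(1),proj("top",T(np.load("pL.npy"),(x,0,z))).round(1))
E
```

```text
t: 15.6
tcp_pos: [0.5304, -0.0336, 0.0649]
tcp_rot: [-0.461, 0.556, 0.471, 0.506]
contact_force: [2.1, -36.7, 4.3]
gripper_width: 0.002
t 15.6 tcp logger [-169.4   -0.2] z 64.9 q [ 0.25  0.44 -0.4   0.03 -0.8  -0.4 ] w 0.002
F logger -36.1 -6.8 4.3
tool axes in logger: [[-0.043, 0.003, 0.999], [0.057, 0.998, -0.0], [-0.997, 0.057, -0.043]]
t: 16.1
tcp_pos: [0.5346, -0.061, 0.1886]
tcp_rot: [-0.461, 0.555, 0.47, 0.507]
contact_force: [0.8, 0.3, -0.0]
gripper_width: 0.001
t 16.1 tcp logger [-196.    -7.9] z 188.6 q [ 0.2   0.3  -0.24  0.03 -1.09 -0.34] w 0.001
F logger 0.4 -0.8 -0.0
tool axes in logger: [[-0.042, 0.003, 0.999], [0.054, 0.999, -0.001], [-0.998, 0.054, -0.043]]
scene latch_pad []
scene core [(0.83, [217.1, 259.8])]
scene zero_stop [(0.87, [266.0, 439.8]), (0.59, [232.5, 269.3])]
scene boat_tail [(0.61, [200.6, 247.5])]
top latch_pad []
top core [(0.66, [179.2, 240.3]), (0.16, [218.5, 309.6])]
top zero_stop [(0.61, [267.5, 129.9])]
top boat_tail [(0.9, [180.6, 265.9]), (0.76, [226.6, 123.5])]
0.7 -42.3 166.1 [209.4 269.6] [173.7 221. ]
0.75 -39.4 168.9 [209.4 270. ] [173.5 220. ]
0.8 -36.4 171.6 [209.4 270.6] [173.3 219. ]
0.85 -33.3 174.1 [209.5 271.1] [173.1 218. ]
0.9 -30.0 176.4 [209.7 271.7] [172.9 216.9]
0.95 -26.7 178.6 [209.9 272.3] [172.7 215.8]
1.0 -23.2 180.6 [210.3 272.9] [172.5 214.7]
1.05 -19.6 182.4 [210.6 273.5] [172.3 213.6]
1.1 -15.9 184.0 [211.1 274.1] [172.1 212.4]
1.15 -12.2 185.5 [211.6 274.8] [171.9 211.2]
```

View pics/s10.png

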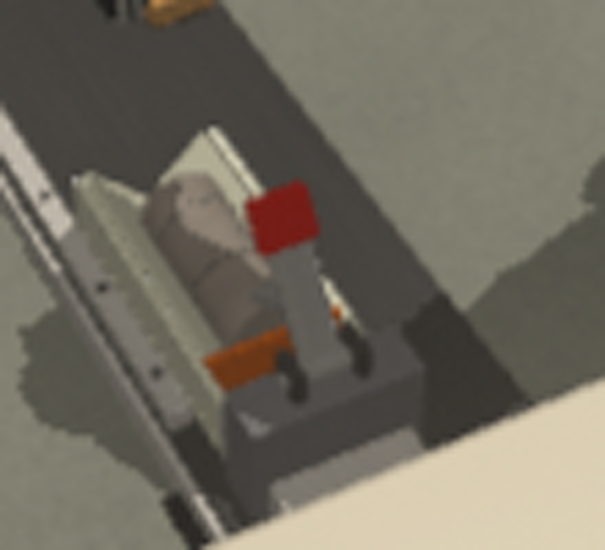

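The core is up against the stop: 36 N with no motion. The scene pad centre at about (209.6, 271.4) gives a latch angle of roughly 0.9. Before moving in over the latch, I'll check that the arm's wrist link clears the 235 mm cabinet.

Run:
```python
from h import *
def tri(a,b):
    A=[];B=[]
    for n,rc in(("scene",a),("top",b)):
        K,R,t=cam(n);P=K@np.c_[R,t]; A.append(P);B.append(np.array([[rc[1]],[rc[0]]],float))
    X=cv2.triangulatePoints(A[0],A[1],B[0],B[1]);X=(X[:3]/X[3]).ravel();print(X.round(3),inv(np.load("pL.npy"),X)); 
    for n in("scene","top"): print(proj(n,X).round(1))
tri((130+135/4.2,200+365/4.2),(140+160/4.4,160+190/4.4))
st()
ims=[cams.grab_frame(n) for n in("scene","top")]
cv2.imwrite("pics/s11.png",np.hstack([cv2.resize(ims[0][60:300,150:420],(400,356)),cv2.resize(ims[1][60:300,60:330],(400,356))]))
```

```text
[0.516 0.123 0.344] [-0.01572643  0.03396059]
[162.1 286.7]
[176.6 203. ]
t 16.6 tcp logger [-196.3   -6.5] z 184.8 q [ 0.2   0.31 -0.25  0.03 -1.09 -0.34] w -0.003
F logger -1.0 -0.7 0.1
tool axes in logger: [[-0.044, 0.003, 0.999], [0.06, 0.998, -0.0], [-0.997, 0.06, -0.044]]
```

View pics/s11.png

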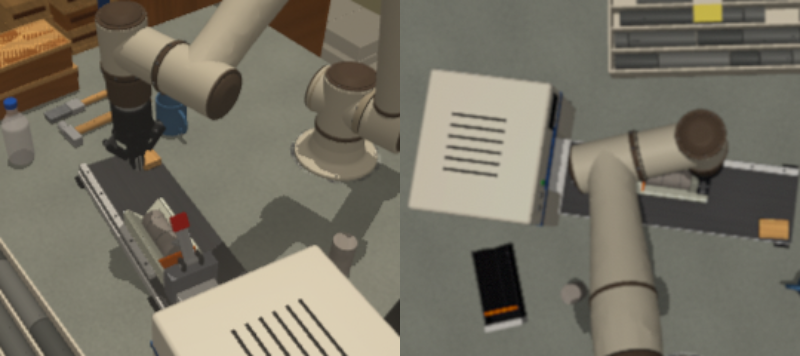

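Elbow centre sits about 0.31 m above the TCP, so it clears the cabinet. I'll move over to the wall side of the raised pad.

Run:
```python
from h import *
plan(-.012,0,.225,'y')
```

```text
world [0.5505 0.1225 0.225 ] shift [-0.1183  0.0243  0.4558] mm [-47.3   9.7 182.3] turn -0.0002 deg -0.0
```

```bash
python3 -m pendant '[[[-0.125,0,0,0,-1],[-0.125,0.02,0.12,0,-1],[-0.12,0.024,0.26,0,-1],[-0.12,0.024,0.4,0,-1],[-0.118,0.024,0.456,0,-1],[-0.118,0.024,0.456,0,-1]]]'
python3 - <<'E'
from h import *
st()
for P in((-.015,0,.18),(-.033,0,.164),(-.043,0,.151),(-.05,0,.136),(-.055,0,.125),(-.058,0,.114),(-.06,0,.108)): plan(*P,'y')
im=cams.grab_frame("scene"); cv2.imwrite("pics/s12.png",cv2.resize(im[130:270,200:330],None,fx=4.2,fy=4.2,interpolation=cv2.INTER_CUBIC))
E
```

```text
t: 17.45
tcp_pos: [0.5505, 0.1236, 0.2241]
tcp_rot: [-0.461, 0.557, 0.472, 0.505]
contact_force: [0.1, -0.6, 0.6]
gripper_width: -0.0
t 17.45 tcp logger [-10.8   0.2] z 224.1 q [ 0.51  0.32 -0.1   0.   -1.22 -0.64] w -0.0
F logger -0.6 -0.2 0.6
tool axes in logger: [[-0.045, 0.001, 0.999], [0.06, 0.998, 0.002], [-0.997, 0.06, -0.045]]
world [0.5501 0.1195 0.18  ] shift [ 0.1103 -0.007  -0.0055] mm [44.1 -2.8 -2.2] turn 0.0005 deg 0.1
world [0.5478 0.1016 0.164 ] shift [ 0.1522 -0.0094 -0.0486] mm [ 60.9  -3.8 -19.4] turn 0.0005 deg 0.1
world [0.5465 0.0917 0.151 ] shift [ 0.1857 -0.0114 -0.0721] mm [ 74.3  -4.6 -28.9] turn 0.0005 deg 0.1
world [0.5456 0.0848 0.136 ] shift [ 0.2239 -0.0137 -0.088 ] mm [ 89.6  -5.5 -35.2] turn 0.0005 deg 0.1
world [0.545  0.0798 0.125 ] shift [ 0.2519 -0.0153 -0.0992] mm [100.8  -6.1 -39.7] turn 0.0005 deg 0.1
world [0.5446 0.0769 0.114 ] shift [ 0.2797 -0.017  -0.1055] mm [111.9  -6.8 -42.2] turn 0.0005 deg 0.1
world [0.5443 0.0749 0.108 ] shift [ 0.2948 -0.0179 -0.1098] mm [117.9  -7.2 -43.9] turn 0.0005 deg 0.1
```

View pics/s12.png

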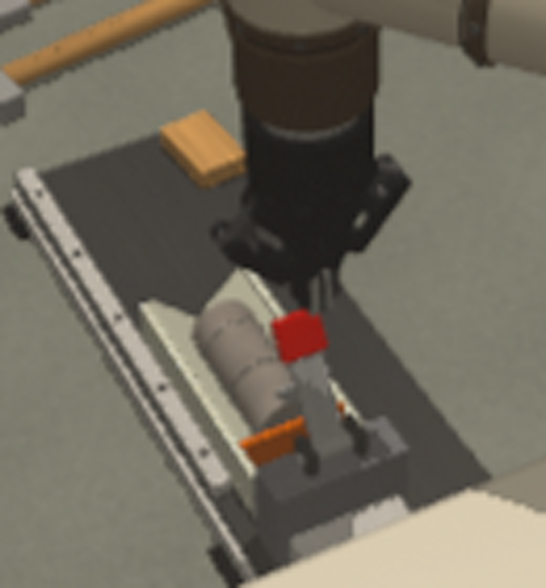

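```bash
python3 - <<'E'
from h import *
p=proj("scene",T(np.load("pL.npy"),(-.011,0,.224))); print(p,(p-[130,200])*4.2)
E
python3 -m pendant '[[[0.05,-0.003,-0.002,0,-1],[0.11,-0.007,-0.005,0,-1],[0.11,-0.007,-0.005,0,-1]]]'
python3 - <<'E'
from h import *
st()
for P in((-.015,0,.18),(-.033,0,.164),(-.043,0,.151),(-.05,0,.136),(-.055,0,.125),(-.058,0,.114),(-.06,0,.108)): plan(*P,'y')
im=cams.grab_frame("scene"); cv2.imwrite("pics/s13.png",cv2.resize(im[170:270,220:330],None,fx=5.5,fy=5.5,interpolation=cv2.INTER_CUBIC))
E
```

```text
[201.89948876 275.14130803] [301.97785279 315.59349371]
t: 17.88
tcp_pos: [0.5489, 0.1166, 0.179]
tcp_rot: [-0.459, 0.559, 0.471, 0.504]
contact_force: [0.4, 0.3, 0.4]
gripper_width: 0.002
t 17.88 tcp logger [-18.    0.9] z 179.0 q [ 0.5   0.36 -0.17  0.   -1.12 -0.63] w 0.002
F logger 0.3 -0.3 0.4
tool axes in logger: [[-0.047, 0.005, 0.999], [0.064, 0.998, -0.002], [-0.997, 0.063, -0.047]]
world [0.5501 0.1195 0.18  ] shift [-0.0031 -0.0019  0.0075] mm [-1.2 -0.8  3. ] turn -0.0006 deg -0.1
world [0.5478 0.1016 0.164 ] shift [ 0.0389 -0.0047 -0.0356] mm [ 15.6  -1.9 -14.2] turn -0.0006 deg -0.1
world [0.5465 0.0917 0.151 ] shift [ 0.0725 -0.0069 -0.0591] mm [ 29.   -2.7 -23.6] turn -0.0006 deg -0.1
world [0.5456 0.0848 0.136 ] shift [ 0.1107 -0.0093 -0.0748] mm [ 44.3  -3.7 -29.9] turn -0.0006 deg -0.1
world [0.545  0.0798 0.125 ] shift [ 0.1387 -0.0111 -0.086 ] mm [ 55.5  -4.4 -34.4] turn -0.0006 deg -0.1
world [0.5446 0.0769 0.114 ] shift [ 0.1664 -0.0129 -0.0922] mm [ 66.6  -5.2 -36.9] turn -0.0006 deg -0.1
world [0.5443 0.0749 0.108 ] shift [ 0.1816 -0.0139 -0.0965] mm [ 72.7  -5.6 -38.6] turn -0.0006 deg -0.1
```

View pics/s13.png

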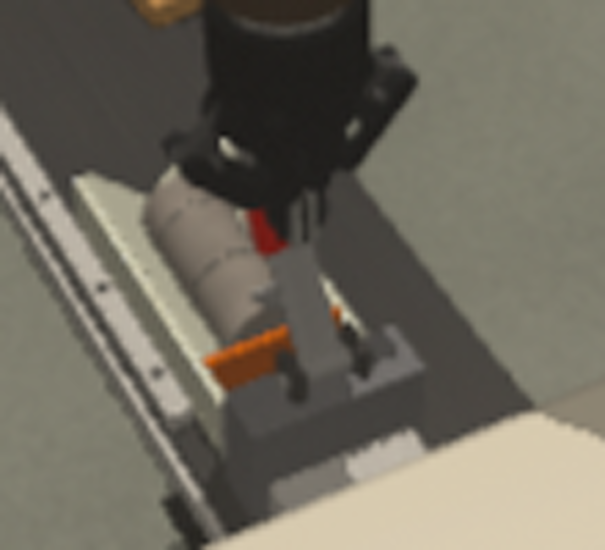

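The fingers are in front of the pad on the wall side, a little towards the robot of the pad's middle but on it. Now I'll sweep down along the arc.

```bash
python3 -m pendant '[[[0.01,0.002,-0.02,0,-1],[0.039,0.004,-0.036,0,-1],[0.055,-0.01,-0.048,0,-1],[0.073,-0.012,-0.059,0,-1],[0.092,-0.014,-0.067,0,-1],[0.11,-0.015,-0.075,0,-1],[0.125,-0.017,-0.08,0,-1],[0.139,-0.018,-0.086,0,-1],[0.152,-0.02,-0.089,0,-1],[0.16,-0.02,-0.092,0,-1],[0.16,-0.02,-0.092,0,-1]]]'
python3 - <<'E'
from h import *
st()
im=cams.grab_frame("scene"); cv2.imwrite("pics/s14.png",cv2.resize(im[170:270,220:330],None,fx=5.5,fy=5.5,interpolation=cv2.INTER_CUBIC))
E
```

```text
t: 19.3
tcp_pos: [0.5486, 0.077, 0.1175]
tcp_rot: [-0.46, 0.558, 0.471, 0.505]
contact_force: [-0.3, 0.1, -0.1]
gripper_width: -0.004
t 19.3 tcp logger [-57.3  -3.9] z 117.5 q [ 0.44  0.41 -0.27  0.01 -0.97 -0.57] w -0.004
F logger 0.1 0.3 -0.1
tool axes in logger: [[-0.046, 0.004, 0.999], [0.061, 0.998, -0.001], [-0.997, 0.061, -0.046]]
```

View pics/s14.png

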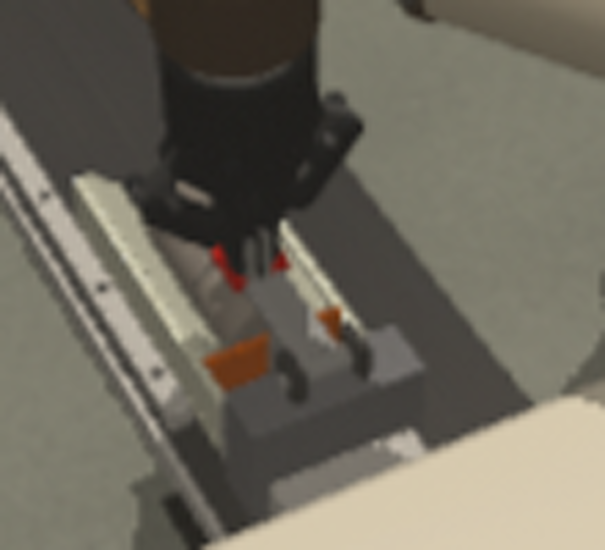

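The latch has come down with the fingers. I'll press on until it stops firmly.

```bash
python3 -m pendant '[[[0.008,0,-0.012,0,-1],[0.016,0,-0.012,0,-1],[0.024,0,-0.012,0,-1],[0.024,0,-0.012,0,-1]]]'
python3 - <<'E'
from h import *
st()
E
```

```text
t: 19.85
tcp_pos: [0.5496, 0.0735, 0.1157]
tcp_rot: [-0.462, 0.555, 0.471, 0.507]
contact_force: [-9.1, 5.6, 32.1]
gripper_width: 0.0
t 19.85 tcp logger [-60.7  -5.4] z 115.7 q [ 0.43  0.41 -0.28  0.01 -0.95 -0.56] w 0.0
F logger 4.4 9.8 32.1
tool axes in logger: [[-0.044, 0.0, 0.999], [0.054, 0.999, 0.002], [-0.998, 0.054, -0.044]]
```

A firm stop at z = 115.7 mm; shut is 116 mm. I'll lift clear, move away and check in both views.

```bash
python3 -m pendant '[[[-0.05,0,0,0,-1],[-0.15,0,0,0,-1],[-0.25,0,-0.1,0,-1],[-0.28,0,-0.3,0,-1],[-0.28,0,-0.5,0,-1],[-0.28,0,-0.65,0,-1],[-0.28,0,-0.8,0,-1],[-0.28,0,-0.9,0,-1],[-0.28,0,-0.95,0,-1],[-0.28,0,-0.95,0,-1]]]'
python3 - <<'E'
from h import *
st()
for n in("scene","top"):
    im=cams.grab_frame(n)
    for th in "latch_pad core zero_stop boat boat_tail boat_face marker".split():
        print(n,th,[(round(d["p"],2),np.round(d["centre"],1).tolist()) for d in cams.place_of(n,th)][:2])
    c=im[165:265,225:325] if n=="scene" else im[140:240,160:340]
    cv2.imwrite(f"pics/{n[0]}15.png",cv2.resize(c,None,fx=5.5 if n=="scene" else 4.4,fy=5.5 if n=="scene" else 4.4,interpolation=cv2.INTER_CUBIC))
pL=np.load("pL.npy")
for nm,P in dict(pad=(-.065,0,.116),core=(-.101,0,.07),zs=(-.046,0,.07),tail=(-.2,0,.03),face=(0,0,.03)).items(): print(nm,proj("scene",T(pL,P)).round(1),proj("top",T(pL,P)).round(1))
E
```

```text
t: 21.1
tcp_pos: [0.5069, -0.301, 0.2435]
tcp_rot: [-0.461, 0.556, 0.47, 0.507]
contact_force: [0.2, 0.0, 0.5]
gripper_width: 0.001
t 21.1 tcp logger [-437.6  -11.4] z 243.5 q [-0.24  0.33 -0.06  0.05 -1.23  0.08] w 0.001
F logger 0.1 -0.2 0.5
tool axes in logger: [[-0.043, 0.004, 0.999], [0.055, 0.998, -0.002], [-0.998, 0.055, -0.043]]
scene latch_pad [(0.56, [214.3, 265.1])]
scene core [(0.55, [217.2, 257.9])]
scene zero_stop [(0.81, [267.7, 438.7]), (0.79, [232.0, 271.3])]
scene boat [(0.96, [224.2, 259.7]), (0.89, [285.0, 425.3])]
scene boat_tail [(0.97, [205.4, 246.7]), (0.67, [251.6, 275.9])]
scene boat_face [(0.81, [265.8, 435.7]), (0.67, [250.3, 275.7])]
scene marker [(0.67, [164.4, 250.8])]
top latch_pad [(0.52, [179.4, 230.7])]
top core [(0.61, [176.3, 239.6])]
top zero_stop [(0.83, [178.9, 228.2]), (0.79, [267.3, 127.8])]
top boat [(0.94, [254.6, 129.3]), (0.89, [180.2, 242.0])]
top boat_tail [(0.84, [184.6, 267.3]), (0.67, [228.6, 121.9])]
top boat_face [(0.8, [178.0, 214.0]), (0.67, [277.2, 133.8])]
top marker [(0.72, [252.0, 336.8]), (0.57, [215.1, 308.3])]
pad [216.3 265.9] [176.3 229.1]
core [218.9 260.4] [179.  240.2]
zs [231.2 269. ] [177.2 225.1]
tail [207.1 246.5] [183.5 267.5]
face [250.7 276.4] [176.9 214. ]
```

View pics/s15.png

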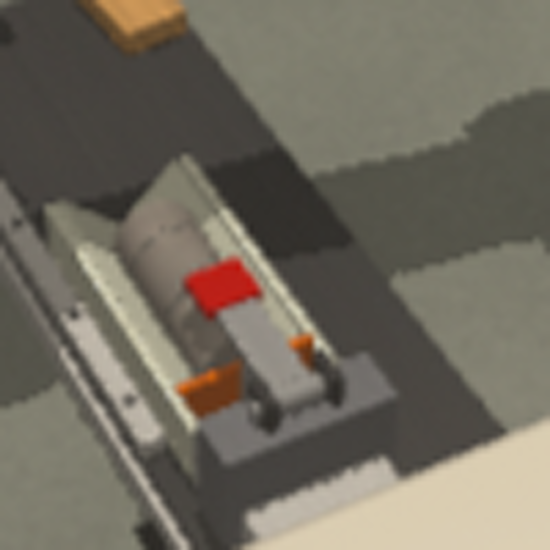

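View pics/t15.png

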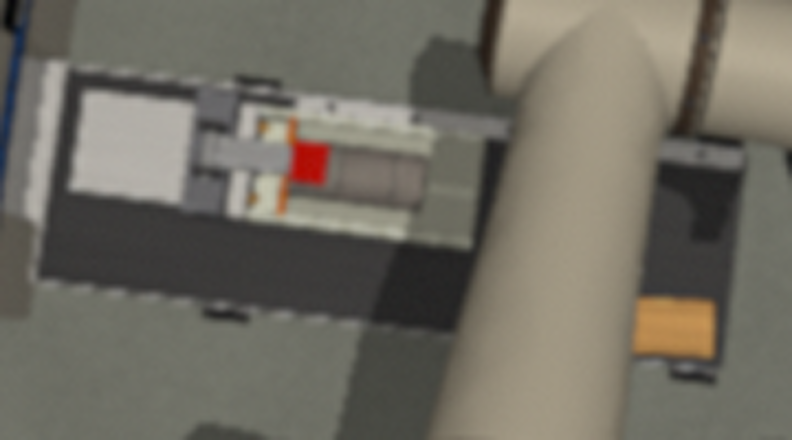

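Run:
```python
from h import *
pL=np.load("pL.npy")
im=cams.grab_frame("top"); f=10; c=cv2.resize(im[160:200,200:278],None,fx=f,fy=f,interpolation=cv2.INTER_CUBIC)
def d(P,col):
    r=proj("top",T(pL,P)); cv2.circle(c,(int((r[1]-200+.5)*f),int((r[0]-160+.5)*f)),4,col,1)
for y in(-.05,.05): d((0,y,.102),(0,255,0))
for y in(-.046,.046): d((0,y,.076),(255,0,0)); d((-.014,y,.076),(255,0,0)); d((-.2,y,.072),(255,0,0)); d((-.046,y,.074),(255,0,255))
for y in(-.03,.03): d((-.022,y,.054),(0,255,255))
cv2.imwrite("pics/t16.png",c)
```

```text
(no output)
```

View pics/t16.png

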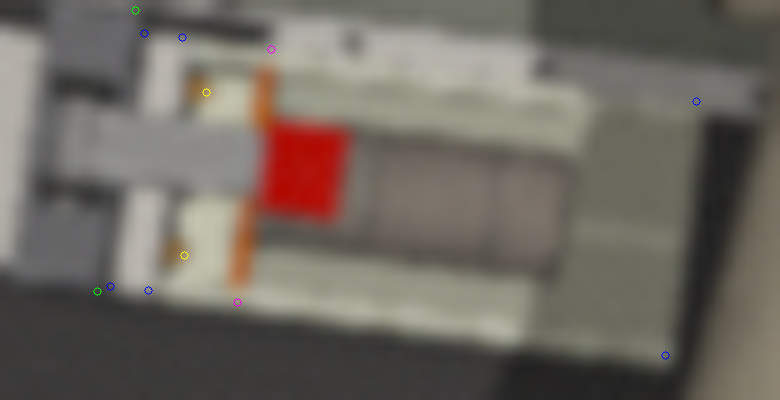

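The checks agree. In the enlarged view, wall edge and head plate are offset from the prediction by the same amount (about 12 of the 10×-enlarged pixels). The brass pins protrude into the well, the core touches the orange plate, and the latch lies level. Finger contact offsets also agree for tail and core (12.8 and 13.4 mm). I'm handing in.

Run:
```python
from h import *
print(manip.hand_in()); st()
```

```text
the job is handed in; nothing more can be done
None
the job is handed in; nothing more can be done
```

I handed the job in at about 21 s of the 72 s allowed; `hand_in` gives no verdict, so success is judged only by the checks below.

I squared the white boat against the fence and slid it by its tail onto the pins. Then I pushed the core up to the orange stop, pressed the latch down and moved the arm clear. The peak force I read was about 42 N, taken on the fingertips; I read it only at the end of each move.

**What the last checks showed:**
- **Boat:** the tail push stopped firmly at the home position. The pins show through the head plate, and the plate sits against the wall to within what the pictures resolve.
- **Core:** its push stopped firmly (36 N, no motion) at the expected position, touching the stop in the picture.
- **Latch:** the pad stopped firmly at 115.7 mm, against 116 mm when shut, and the arm lies level in the picture.
- **Bystanders:** I saw no sign of the marker moving. I did not re-measure the stub, mug, bottle, hammer or brush at the end, and I kept the arm away from them.

**What disagreed or fell short:**
- My fitted logger position is off by about 4–5 mm along the bed compared with the wall edge in the last picture. I therefore judged "home" from positions relative to the wall and from the contact stops, not from that fit.
- The tool ended about 0.05–0.06 rad off vertical from the contact pushes, which did no harm.

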